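Put the spare gas nozzle back in the welder's push-latch bay

TASK

Press the front of the green welder's top hatch to free its push-push latch and let it spring open, stand the loose copper nozzle upright in the bay inside, then swing the hatch down and press it again so that it latches flat. Press gently: do not lean hard on the welder, and leave the can, the steel bracket and the hammer where they are.

Things in the scene. Friction and masses are not known exactly. Their poses are not given: they have to be found in the camera images.
- welder: lime-green welding machine fixed on the table, 238 x 160 mm and 150 mm high, with a hatch on the front part of its top. Origin: on the table, 88 mm behind its front face, mid-width; x points to its back (away from the robot at yaw 0), z up. A low black carrying handle (178 mm high at most) lies across the top 60 mm behind the hinge
- bay_floor (a point): point on the floor of the bay under the hatch, 90 mm above the table, where the nozzle can stand. The bay is 40 mm deep below its rim; inside it reaches 27 mm to the front of this point (a thin wall), 78 mm to the back and 68 mm to either side. Axes as the welder's
- hatch (a joint): hinge angle of the hatch, rad: 0 = shut and latched, 1.7 = fully open (upright, leaning slightly back), below 0 = pushed in past latched. A spring drives it open, a push-push latch holds it at 0. From 0, push the front in until the latch clicks over, let go: freed, it springs open in about a second. From open, push it past 0 until it clicks, let go: held. Smaller pushes change nothing
- hatch_press (a point): centre of the black press pad (34 x 60 mm) on the hatch's outer face, 115 mm from the hinge; z = lid's outward normal. Lid 140 mm hinge to front, 172 mm wide, outer face 9 mm outside the hinge line, 23 mm skirt. Pushing here takes 2 to 6 N; the click is 4 to 14 mm past 0 (unseen, the same for both pushes, differs each time); a firm stop is 1.5 mm further; over 15 N is too hard
- hatch_hinge (a point): middle of the hinge line, which runs along the welder's y axis, 150 mm above the table and 45 mm behind the welder's origin; the hatch stretches from here to the front (-x) when shut
- nozzle: copper gas nozzle with a brass band, 26 mm diameter, 40 mm high, about 90 g, standing on the table. Origin: centre of its underside, z up
- can: white can with a blue band, 52 mm diameter, 58 mm high, bystander. Origin: centre of its underside
- bracket: dark steel angle bracket, 60 x 50 mm foot, 50 mm high, bystander. Origin: centre of its underside
- hammer: hammer lying on the table, 220 mm long, bystander. Origin: at its middle

How it is judged:
By the outcome, as a careful person would: the job done as asked, in the order asked, and still so for the second after the job is handed in, with the robot touching nothing.
It also fails if it takes over 72 s, if anything falls off the work surface, if the arm or the gripper's body presses on something with over 40 N, if the wrist force passes 120 N, or if a joint passes its speed limit or range.

ROBOT

A 6-joint arm with a two-finger parallel gripper is mounted at the origin on the work surface. World frame = base frame: x ahead of the robot, y to its left, z up, the work surface at z = 0. Lengths are in m, angles in rad, forces in N, time in s.
With the tool pointing down it reaches from about 0.35 to 0.85 m from the base axis. Payload 8.1 kg.
Tool frame: the origin (TCP) lies at the very end of the fingers, on their centre line; the grasp point (between the pads) lies 19 mm behind it; z points along the fingers, y is the line along which they close (so a half turn about z gives the same grasp; the last joint's range is limited). The gripper opens to 93 mm and grips with 3 to 60 N. Pads are 15 mm wide; open, the fingers measure 128 mm over their backs; the gripper's body (75 mm by 188 mm) begins 65 mm behind the grasp point.
Start: joints at [-1.218, 0.13, 1.488, -0, 1.523, -0.085], TCP at [0.254, -0.543, 0.219] pointing down, gripper open.
Joint ranges: [-2.96, 2.96], [-0.89, 2.26], [0.02, 2.5], [-1.34, 4.48], [0, 2.73], [-2.66, 2.66]. Speed limits (rad/s): [2.39, 2.39, 2.79, 3.14, 3.14, 3.14].

INTERFACE

Orientations are given as a rotation vector (axis times angle).
In Python, from plant import monitor, eyes, ticket gives the robot as it stands.
- The arm moves only by the tool arm_command, never from a script. Its argument "deltas" is a list that holds one entry, the list of rows, each a list of 6 numbers: the shift along the world's x, y, z in cm, then the turn, a rotation vector about the world's x, y, z in degrees. In form: [[[tx, ty, tz, rx, ry, rz], ...]]. A call has 1 to 12 rows; each row shifts and turns the commanded pose from where the row before left it; what a row does not reach is not made up. A row lasts 1/12 s, in which the tool goes at most 41.7 mm and 7.16 degrees, less where a joint would pass 70% of its speed; a pose out of reach is approached as far as the arm can. A call is refused whole if a number of a shift passes 4.17 or a number of a turn 7.16, either way. A call with a gripper value outside its range is refused whole. "gripper" is the opening, from -1 (shut) to 1 (fully open), set as the call begins (left out, the last holds). The fingers move at their own pace and stop on an object; "squeeze" is the grip in N (left out, the last holds). Time passes only in rows, so rows that do not move let the fingers close. It gives the time, the measured TCP pose, the force, the opening and the grip force at its end, in the units of the state.
- monitor.read_state(): the state, without advancing time (a new reading comes with each control period).
- eyes.read_camera(name): name is "scene" or "top" or "wrist"; returns the picture (400x640x3 uint8, blue, green, red); there is no depth.
- eyes.camera_model(name): a dict with "fx", "fy", "cx", "cy" (pixels), "rvec" (rotation vector, rad) and "tvec" (3), from world to camera coordinates, as OpenCV has them. Camera axes: x right, y down, z forward; pixel columns grow to the right and rows downward; lengths in m; the calibration is good to about 2 mm. The wrist camera is an equidistant fisheye: a pixel r from the principal point sees the ray r / f radians off the axis. A picture is of the moment at which its call begins: read the wrist's pose just before it. camera_model takes no time and is no camera call; for the wrist camera it gives the pose at the moment of the call.
- ticket.close_job(): hands the job in; it is judged then, once.
The state is a dict: "t": time; "q": joint angles; "dq": joint speeds; "joint_torque": joint torques, N m; "tool_pos": TCP position; "orientation": TCP orientation; "force": force on the tool from outside, world axes, zero at the start; "wrist_torque": the same for the moment, N m; "opening": finger opening in m; "gripper_force": force on a finger pad.
Only numpy, scipy, OpenCV 4.12 (cv2) and the standard library are available. Lean on these libraries where they do the work, as an engineer would, in place of code of your own. Each camera call takes 0.05 s, during which the arm holds its last target. There are 200 camera calls.

## Working session

There is one attempt and no reset: what is moved stays moved. The work goes in short steps, Python scripts to look and compute and a tool call to move; the robot and the scene stay as the last step left them, time stands still between calls to the robot, and variables do not carry over. Pictures are saved under pics/ and viewed, at most 10 in all, crops included, and the job is handed in when it is done.

Besides the shell and the picture viewer there is one more tool, called after "Emit:" as name(argument=value, ...), one argument or row to a line, values as JSON. arm_command: Moves the arm, as the interface text tells. Its arguments: {"type":"object","properties":{"deltas":{"type":"array"},"gripper":{"type":"number"},"squeeze":{"type":"number"}},"required":["deltas"]}

```bash
mkdir -p pics
python3 - <<'E'
from plant import monitor, eyes
import cv2
s=monitor.read_state();print(s)
for n in("scene","top"):
    cv2.imwrite(f"pics/{n}0.png",eyes.read_camera(n));print(eyes.camera_model(n))
E
```

```text
{'t': 0.0, 'q': array([-1.21841269e+00,  1.31165221e-01,  1.48924986e+00,  9.64217800e-07,
        1.52301926e+00, -8.54137219e-02]), 'dq': array([ 0.00159156, -0.00089601, -0.00058273, -0.00015603, -0.00158148,
        0.00016871]), 'joint_torque': array([ 1.13531198e-03, -5.59833062e+01, -4.91762745e+01,  7.69486651e-02,
        3.53401469e-02, -1.92144080e-04]), 'tool_pos': array([ 0.25418423, -0.54287281,  0.21760119]), 'orientation': array([-3.06484357e+00, -6.81815184e-01,  3.83293623e-04]), 'force': array([-0.69556307, -0.52929562,  0.47093462]), 'wrist_torque': array([-0.03227161,  0.03378067, -0.00468586]), 'gripper_force': 0.0, 'opening': 0.09322198228322141}
{'fx': 390.28072838429205, 'fy': 390.28072838429205, 'cx': 327.580657580896, 'cy': 202.36108176873418, 'rvec': array([ 2.44274149,  0.60463582, -0.18238183]), 'tvec': array([-0.47436578, -0.217375  ,  1.03853295])}
{'fx': 367.72826771526724, 'fy': 367.72826771526724, 'cx': 316.7275385164379, 'cy': 195.20196797557804, 'rvec': array([ 2.17310797, -2.15441501,  0.11675622]), 'tvec': array([-0.07031128,  0.56304537,  0.84951583])}
```

View pics/scene0.png

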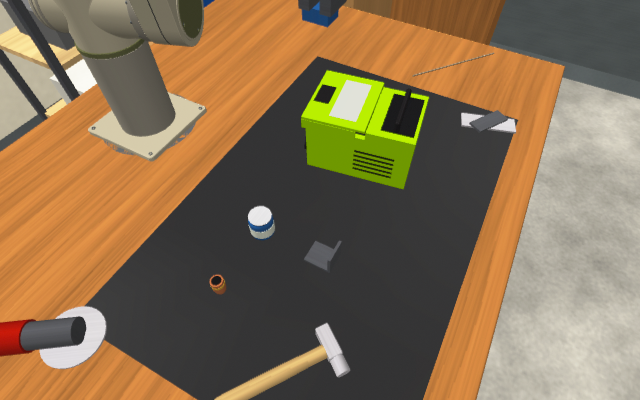

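View pics/top0.png

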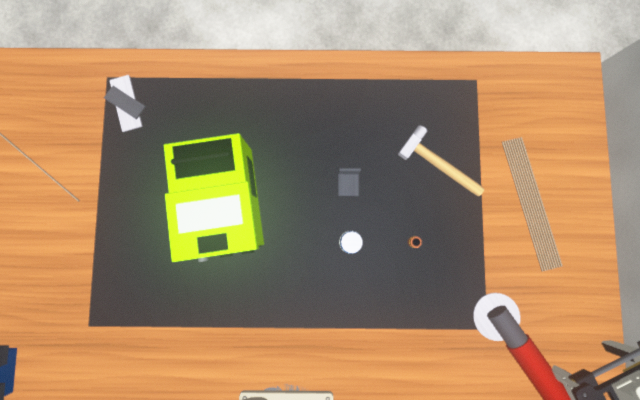

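The scene shows the welder at about (365,130), the nozzle at (217,284), the can at (261,222), the bracket at (322,255) and the hammer at (300,370). In the top view the welder is at (212,198), its press pad at (212,243) and the nozzle at (416,242). I'll enlarge both.

Run:
```python
import cv2,numpy as np
s=cv2.imread("pics/scene0.png");t=cv2.imread("pics/top0.png")
a=cv2.resize(t[125:270,155:270],None,fx=4,fy=4,interpolation=cv2.INTER_CUBIC) #460x580
b=cv2.resize(t[222:262,396:436],None,fx=6,fy=6,interpolation=cv2.INTER_CUBIC)
c=cv2.resize(s[265:305,197:237],None,fx=6,fy=6,interpolation=cv2.INTER_CUBIC)
o=np.zeros((580,720,3),np.uint8);o[:,:460]=a;o[:240,470:710]=b;o[260:500,470:710]=c
cv2.imwrite("pics/c.png",o)
```

```text
(no output)
```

View pics/c.png

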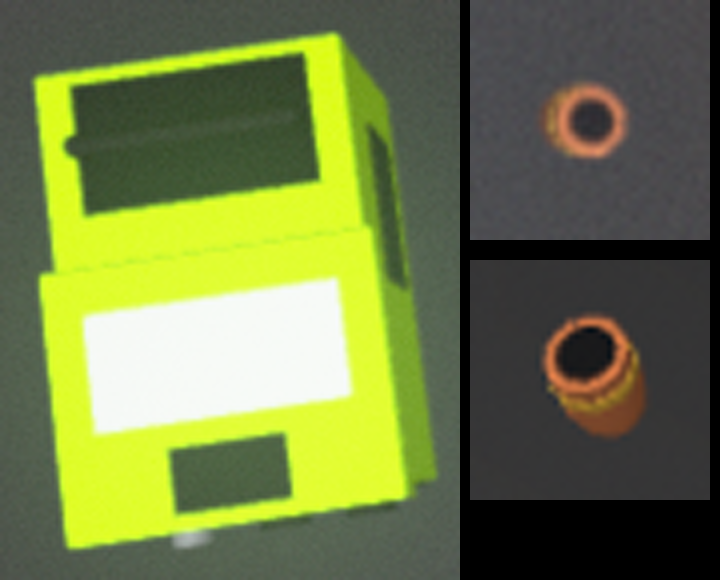

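The crop shows the lid corners, the pad corners and the nozzle's top ring (top view about (416,242), scene about (216.5,280.8)). Next I fit poses from these.

```bash
cat > h.py <<'E'
import numpy as np,cv2
from plant import monitor,eyes
def toplane(name,uv,z,m=None):
    m=m or eyes.camera_model(name)
    R=cv2.Rodrigues(m["rvec"])[0];C=-R.T@m["tvec"]
    uv=np.atleast_2d(uv).astype(float)
    d=np.c_[(uv[:,0]-m["cx"])/m["fx"],(uv[:,1]-m["cy"])/m["fy"],np.ones(len(uv))]@R
    return C+d*((z-C[2])/d[:,2])[:,None]
E
python3 - <<'E'
from h import *
from scipy.optimize import least_squares
f=lambda l:np.array(l)/4+[155,125]-.375
lid=toplane("top",f([(40,275),(370,227),(408,498),(67,549)]),.159)[:,:2]
pad=toplane("top",f([(170,450),(286,433),(292,497),(177,514)]),.159)[:,:2]
back=toplane("top",f([(35,77),(338,34)]),.150)[:,:2]
print(lid,pad,pad.mean(0))
L=lambda p:np.linalg.norm(p-np.roll(p,-1,0),axis=1)
print(L(lid),L(pad),L(back))
hx=.045
M=np.array([(hx,.086),(hx,-.086),(hx-.14,-.086),(hx-.14,.086),(hx-.098,.03),(hx-.098,-.03),(hx-.132,-.03),(hx-.132,.03),(.150,.08),(.150,-.08)])
W=np.r_[lid,pad,back]
def r(p):
    c,s=np.cos(p[2]),np.sin(p[2]);return (M@np.array([[c,s],[-s,c]])+p[:2]-W).ravel()
o=least_squares(r,[.5,.2,0]);print(o.x,np.degrees(o.x[2]),(o.fun.reshape(-1,2)*1000).round(1))
c,s=np.cos(o.x[2]),np.sin(o.x[2])
for n,p in dict(press=(-.07,0),hinge=(.045,0),bay=(-.061,0)).items(): print(n,np.array([[c,-s],[s,c]])@p+o.x[:2])
print("noz",toplane("top",(415.9,242.1),.04),toplane("scene",(216.4,280.7),.04))
print("can",toplane("top",(350.5,242),.058),"brk",toplane("top",(348,185),0))
E
```

```text
[[0.55059108 0.24551811]
 [0.57682861 0.07736142]
 [0.43931065 0.05417719]
 [0.41250048 0.22448329]] [[0.46224345 0.17501585]
 [0.47129115 0.11672898]
 [0.43929526 0.11256276]
 [0.43033069 0.17007563]] [0.45079014 0.14359581]
[0.1701913  0.13945859 0.17240346 0.13968349] [0.05898491 0.032266   0.05820733 0.03229287] [0.16045788 0.16045788]
[0.51984783 0.15450532 0.15705783] 8.998750763873593 [[ 0.3  1. ]
 [ 0.9 -0.8]
 [ 0.2  0.5]
 [ 0.1  0.1]
 [ 0.6  0.8]
 [ 0.9 -0.1]
 [-0.7 -1.3]
 [-1.1  0.5]
 [-0.8 -0.6]
 [-0.3 -0.1]]
press [0.4507094  0.14355642]
hinge [0.56429396 0.1615439 ]
bay [0.45959863 0.14496413]
noz [[ 0.45441594 -0.2980448   0.04      ]] [[ 0.45809598 -0.29985635  0.04      ]]
can [[ 0.45359373 -0.14371846  0.058     ]] brk [[ 0.59323094 -0.14288639  0.        ]]
```

Run:
```python
from h import *
ms={n:eyes.camera_model(n) for n in("top","scene")}
for m in ms.values():
    K=np.array([[m["fx"],0,m["cx"]],[0,m["fy"],m["cy"]],[0,0,1]]);m["P"]=K@np.c_[cv2.Rodrigues(m["rvec"])[0],m["tvec"]]
def tri(a,b):
    X=cv2.triangulatePoints(ms["top"]["P"],ms["scene"]["P"],np.array(a,float).reshape(2,1),np.array(b,float).reshape(2,1)).ravel();return X[:3]/X[3]
print("tip",tri((500,313),(80,330)),"junction",tri((517,341),(24,335)))
print("disc",toplane("top",(497,316),0),toplane("scene",(73,338),0))
p=ms["top"]["P"]@[.254,-.543,.219,1];print(p[:2]/p[2])
```

```text
tip [ 0.29839395 -0.48514387  0.03370453] junction [ 0.22837287 -0.53134038  0.03107826]
disc [[ 0.28025178 -0.49877403  0.        ]] [[ 0.2806079  -0.49847952  0.        ]]
[581.79991871 357.84928988]
```

Emit:
arm_command(
  deltas=[
    [[0.98,3.43,0,0,0,-0.8],[0.98,3.43,0,0,0,-0.8],[0.98,3.43,0,0,0,-0.8],[0.98,3.43,0,0,0,-0.8],[0.98,3.43,0,0,0,-0.8],[0.98,3.43,0,0,0,-0.8],[0.98,3.43,0,0,0,-0.8],[0.98,3.43,0,0,0,-0.8],[0.98,3.43,0,0,0,-0.8],[0.98,3.43,0,0,0,-0.8]],
  ],
  gripper=-1,
)

```text
t: 0.93
tool_pos: [0.3522, -0.1987, 0.2183]
orientation: [-3.107, -0.465, 0.0]
force: [1.1, -0.3, 0.2]
opening: 0.0308
gripper_force: 0.0
```

Emit:
arm_command(
  deltas=[
    [[0.98,3.43,0,0,0,-0.8],[0.98,3.43,0,0,0,-0.8],[0.98,3.43,0,0,0,-0.8],[0.98,3.43,0,0,0,-0.8],[0.98,3.43,0,0,0,-0.8],[0.98,3.43,0,0,0,-0.8],[0.98,3.43,0,0,0,-0.8],[0.98,3.43,0,0,0,-0.8],[0.98,3.43,0,0,0,-0.8],[0.98,3.43,0,0,0,-0.8],[0,0,0,0,0,0],[0,0,0,0,0,0]],
  ],
)

```text
t: 1.93
tool_pos: [0.4499, 0.1441, 0.2179]
orientation: [3.131, 0.254, -0.003]
force: [0.1, -0.7, -0.3]
opening: 0.0005
gripper_force: 0.0
```

Emit:
arm_command(
  deltas=[
    [[0,0,-1.2,0,0,0],[0,0,-1.2,0,0,0],[0,0,-1.2,0,0,0],[0,0,-1.2,0,0,0],[0,0,-0.5,0,0,0],[0,0,-0.2,0,0,0],[0,0,-0.2,0,0,0],[0,0,0,0,0,0]],
  ],
)

```text
t: 2.6
tool_pos: [0.4504, 0.1424, 0.1616]
orientation: [-3.132, -0.248, -0.0]
force: [0.4, 0.0, 0.4]
opening: 0.0005
gripper_force: 0.0
```

Emit:
arm_command(
  deltas=[
    [[0,0,-0.1,0,0,0],[0,0,-0.1,0,0,0],[0,0,-0.1,0,0,0],[0,0,-0.1,0,0,0],[0,0,0,0,0,0]],
  ],
)

```text
t: 3.02
tool_pos: [0.4508, 0.1427, 0.158]
orientation: [-3.132, -0.249, -0.002]
force: [0.3, 0.2, 2.8]
opening: 0.0003
gripper_force: 1.5
```

Emit:
arm_command(
  deltas=[
    [[0,0,-0.1,0,0,0],[0,0,-0.1,0,0,0],[0,0,-0.1,0,0,0],[0,0,0,0,0,0]],
  ],
)

```text
t: 3.35
tool_pos: [0.4505, 0.1426, 0.1545]
orientation: [-3.132, -0.249, -0.001]
force: [0.8, 0.7, 2.8]
opening: 0.0005
gripper_force: 1.5
```

Emit:
arm_command(
  deltas=[
    [[0,0,-0.1,0,0,0],[0,0,0,0,0,0]],
  ],
)

```text
t: 3.52
tool_pos: [0.4505, 0.1426, 0.1535]
orientation: [-3.132, -0.249, -0.0]
force: [0.3, 0.2, 3.5]
opening: 0.0001
gripper_force: 1.5
```

Emit:
arm_command(
  deltas=[
    [[0,0,-0.1,0,0,0],[0,0,0,0,0,0]],
  ],
)

```text
t: 3.68
tool_pos: [0.4504, 0.1426, 0.1525]
orientation: [-3.132, -0.249, -0.0]
force: [0.7, 0.0, 3.0]
opening: 0.0004
gripper_force: 1.5
```

Emit:
arm_command(
  deltas=[
    [[0,0,-0.07,0,0,0],[0,0,0,0,0,0]],
  ],
)

```text
t: 3.85
tool_pos: [0.4504, 0.1426, 0.1519]
orientation: [-3.132, -0.249, -0.0]
force: [0.3, -0.1, 2.5]
opening: 0.0005
gripper_force: 1.4
```

Emit:
arm_command(
  deltas=[
    [[0,0,-0.07,0,0,0],[0,0,0,0,0,0]],
  ],
)

```text
t: 4.02
tool_pos: [0.4504, 0.1426, 0.1511]
orientation: [-3.132, -0.249, -0.0]
force: [0.3, 0.5, 2.8]
opening: 0.0002
gripper_force: 1.5
```

Emit:
arm_command(
  deltas=[
    [[0,0,-0.07,0,0,0],[0,0,0,0,0,0]],
  ],
)

```text
t: 4.18
tool_pos: [0.4504, 0.1426, 0.1504]
orientation: [-3.132, -0.249, -0.0]
force: [1.4, 0.1, 2.7]
opening: 0.0009
gripper_force: 1.6
```

Emit:
arm_command(
  deltas=[
    [[0,0,-0.07,0,0,0],[0,0,0,0,0,0]],
  ],
)

```text
t: 4.35
tool_pos: [0.4504, 0.1426, 0.1498]
orientation: [-3.132, -0.249, -0.0]
force: [0.8, 0.2, 2.3]
opening: 0.0007
gripper_force: 1.6
```

Emit:
arm_command(
  deltas=[
    [[0,0,-0.05,0,0,0],[0,0,0,0,0,0]],
  ],
)

```text
t: 4.52
tool_pos: [0.4504, 0.1426, 0.1493]
orientation: [-3.132, -0.249, -0.0]
force: [0.5, 0.7, 4.0]
opening: 0.0006
gripper_force: 1.9
```

Emit:
arm_command(
  deltas=[
    [[0,0,-0.05,0,0,0],[0,0,0,0,0,0]],
  ],
)

```text
t: 4.68
tool_pos: [0.4505, 0.1426, 0.1489]
orientation: [-3.132, -0.249, -0.0]
force: [0.6, 1.0, 5.3]
opening: 0.0005
gripper_force: 2.4
```

Emit:
arm_command(
  deltas=[
    [[0,0,-0.05,0,0,0],[0,0,0,0,0,0]],
  ],
)

```text
t: 4.85
tool_pos: [0.4505, 0.1426, 0.1486]
orientation: [-3.132, -0.249, -0.0]
force: [-0.4, 0.4, 5.4]
opening: 0.0002
gripper_force: 3.0
```

Emit:
arm_command(
  deltas=[
    [[0,0,-0.04,0,0,0],[0,0,0,0,0,0]],
  ],
)

```text
t: 5.02
tool_pos: [0.4505, 0.1426, 0.1483]
orientation: [-3.132, -0.249, -0.0]
force: [-0.7, -0.5, 7.3]
opening: 0.0004
gripper_force: 3.5
```

Emit:
arm_command(
  deltas=[
    [[0,0,2,0,0,0],[-2.5,-0.4,3,0,0,0],[-3,-0.5,2,0,0,0],[-3,-0.5,0.5,0,0,0],[0,-3,0,0,0,0],[0,-4,0,0,0,0],[0,-4,0,0,0,0],[0,-4,0,0,0,0],[0,-4,0,0,0,0],[1,-4,0,0,0,0],[1,-4,0,0,0,0],[1,-4,0,0,0,0]],
  ],
  gripper=0.3,
)

```text
t: 6.02
tool_pos: [0.3948, -0.1835, 0.2223]
orientation: [-3.131, -0.248, 0.001]
force: [0.9, 0.4, 0.5]
opening: 0.0604
gripper_force: 0.0
```

Run:
```python
from h import *
s=monitor.read_state();print(s["tool_pos"],s["force"],s["q"])
cv2.imwrite("pics/top1.png",eyes.read_camera("top"))
```

```text
[ 0.3947573  -0.18349733  0.22233783] [0.86243759 0.36982536 0.50949343] [-5.53040536e-01 -3.31709946e-01  1.91278419e+00  3.51732251e-05
  1.56114945e+00  8.59890233e-01]
```

View pics/top1.png

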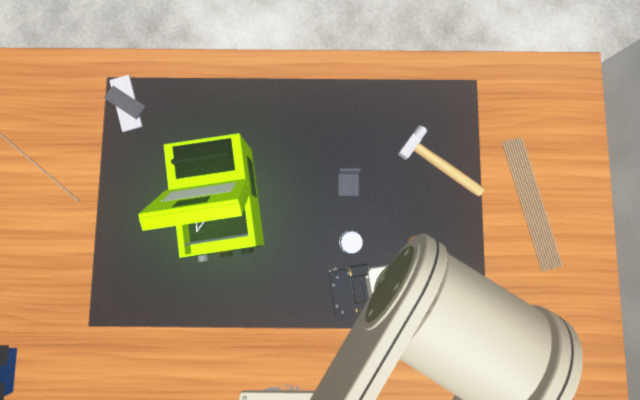

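Emit:
arm_command(
  deltas=[
    [[1.53,-2.9,0,0,0,0],[1.53,-2.9,-1,0,0,0],[1.53,-2.9,-2,0,0,0],[1.53,-2.9,-2,0,0,0],[0,0,-2,0,0,0],[0,0,-2,0,0,0],[0,0,-1,0,0,0],[0,0,0,0,0,0],[0,0,0,0,0,0]],
  ],
)

```text
t: 6.82
tool_pos: [0.4561, -0.2968, 0.1226]
orientation: [-3.131, -0.249, 0.002]
force: [-0.1, 0.0, 0.2]
opening: 0.0603
gripper_force: 0.0
```

Run:
```python
from h import *
s=monitor.read_state();print(s["tool_pos"],s["force"],s["q"][5])
m=eyes.camera_model("wrist");print(m)
cv2.imwrite("pics/w1.png",eyes.read_camera("wrist"))
R=cv2.Rodrigues(m["rvec"])[0]
for p in((.456,-.299,.04),(.456,-.299,0),s["tool_pos"]):
    c=R@np.array(p)+m["tvec"];th=np.arctan2(np.hypot(c[0],c[1]),c[2]);d=c[:2]/np.hypot(c[0],c[1])
    print(p,m["cx"]+m["fx"]*th*d[0],m["cy"]+m["fy"]*th*d[1])
```

```text
[ 0.45609669 -0.29678569  0.12261644] [-0.06987742  0.01064206  0.23451004] 0.7408497892740652
{'fx': 309.70691628693146, 'fy': 309.70691628693146, 'cx': 323.1648763749696, 'cy': 201.40529244424997, 'rvec': array([-2.22834642,  1.89918257,  0.25761619]), 'tvec': array([-0.36529725,  0.38325688,  0.40531245])}
(0.456, -0.299, 0.04) 325.5970787561717 207.87269536864505
(0.456, -0.299, 0) 325.35092497670905 196.04598681045303
[ 0.45609669 -0.29678569  0.12261644] 322.70591360566465 247.31123051921992
```

View pics/w1.png

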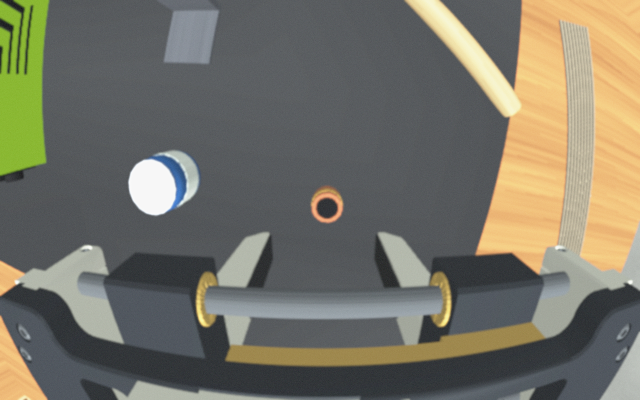

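The nozzle's top ring is at (327,206), within about 1.5 px of the prediction, and it sits between the fingers.

Emit:
arm_command(
  deltas=[
    [[0.1,-0.3,-2,0,0,0],[0,0,-2,0,0,0],[0,0,-2,0,0,0],[0,0,-2,0,0,0],[0,0,-2,0,0,0],[0,0,-1,0,0,0],[0,0,-0.4,0,0,0],[0,0,0,0,0,0],[0,0,0,0,0,0]],
  ],
)

```text
t: 7.62
tool_pos: [0.4585, -0.301, 0.0105]
orientation: [3.13, 0.249, 0.002]
force: [-0.3, -0.9, 0.2]
opening: 0.0605
gripper_force: 0.0
```

Emit:
arm_command(
  deltas=[
    [[0,0,0,0,0,0],[0,0,0,0,0,0],[0,0,0,0,0,0],[0,0,0,0,0,0],[0,0,0,0,0,0],[0,0,0,0,0,0],[0,0,0,0,0,0],[0,0,0,0,0,0]],
  ],
  gripper=-1,
  squeeze=12,
)

```text
t: 8.28
tool_pos: [0.4577, -0.3004, 0.0091]
orientation: [3.132, 0.249, 0.0]
force: [-0.1, 0.4, 1.8]
opening: 0.0252
gripper_force: 12.0
```

Emit:
arm_command(
  deltas=[
    [[0,0,1,0,0,0],[0,0,2,0,0,0],[0,0,3,0,0,0],[0,0,4,0,0,0],[0,0,4,0,0,0],[0,0,4,0,0,0],[0,0,3,0,0,0],[0,0,1,0,0,0],[0,1,0,0,0,0],[0,2,0,0,0,0]],
  ],
)

```text
t: 9.12
tool_pos: [0.4573, -0.271, 0.2284]
orientation: [3.131, 0.246, -0.0]
force: [-0.1, 1.0, -1.6]
opening: 0.0255
gripper_force: 12.0
```

Emit:
arm_command(
  deltas=[
    [[0.1,3.7,0,0,0,0],[0.1,3.7,0,0,0,0],[0.1,3.7,0,0,0,0],[0.1,3.7,0,0,0,0],[0.1,3.7,0,0,0,0],[0.1,3.7,0,0,0,0],[0.1,3.7,0,0,0,0],[0.1,3.7,0,0,0,0],[0.1,3.7,0,0,0,0],[0.1,3.7,0,0,0,0],[0,3,0,0,0,0],[0,1.7,0,0,0,0]],
  ],
)

```text
t: 10.12
tool_pos: [0.4652, 0.1499, 0.2259]
orientation: [-3.131, -0.253, 0.007]
force: [0.5, -0.0, -0.5]
opening: 0.0255
gripper_force: 12.0
```

Run:
```python
from h import *
s=monitor.read_state();print(s["tool_pos"],s["force"],s["orientation"],s["opening"])
t=eyes.read_camera("wrist");u=eyes.read_camera("scene")[60:200,280:460]
cv2.imwrite("pics/w2.png",np.r_[cv2.resize(t,(480,300)),cv2.resize(u,(480,300))[:, :480]])
```

```text
[0.46517634 0.14994499 0.22592545] [ 0.51091877 -0.03171817 -0.46940034] [-3.13081742 -0.25254319  0.00708129] 0.025545426748806655
```

View pics/w2.png

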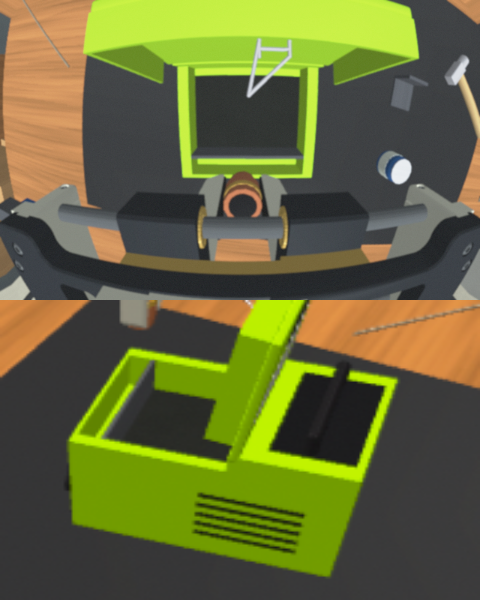

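The nozzle is held over the bay and the hatch is fully open. A white wire near the lid and a dark bar inside the front wall both need a closer look.

Run:
```python
from h import *
m=eyes.camera_model("wrist");R=cv2.Rodrigues(m["rvec"])[0];print("cam",-R.T@m["tvec"],R[2])
t=eyes.read_camera("wrist")[0:260,100:560]
u=eyes.read_camera("scene")[60:160,300:440]
o=np.zeros((600,700,3),np.uint8);o[:300,:530]=cv2.resize(t,(530,300),interpolation=cv2.INTER_AREA)
t2=t[20:230,120:330]
o=np.zeros((600,800,3),np.uint8);o[:420,:420]=cv2.resize(t2,(420,420),interpolation=cv2.INTER_CUBIC)
o[:270,422:800]=cv2.resize(u,(378,270),interpolation=cv2.INTER_CUBIC)
v=eyes.read_camera("top")[180:265,160:265];o[280:586,422:800]=cv2.resize(v,(378,306),interpolation=cv2.INTER_CUBIC)
cv2.imwrite("pics/z.png",o)
# predicted bay pixel coords in t2 crop
o0=np.array([.51985,.1545]);c,s=np.cos(.157),np.sin(.157)
def pr(x,y,z):
    p=R@np.array([o0[0]+c*x-s*y,o0[1]+s*x+c*y,z])+m["tvec"];r=np.hypot(p[0],p[1]);th=np.arctan2(r,p[2])
    return np.round([(m["cx"]+m["fx"]*th*p[0]/r-220)*2,(m["cy"]+m["fx"]*th*p[1]/r-20)*2])
for n,p in dict(floor=(-.061,0,.09),fl_front=(-.088,0,.09),rim_front=(-.088,0,.13),rimf15=(-.088,0,.15),fl_back=(.017,0,.09),fL=(-.061,.068,.09),fR=(-.061,-.068,.09)).items(): print(n,pr(*p))
```

```text
cam [0.53847065 0.16085958 0.39200726] [-0.26450838 -0.04227584 -0.96345632]
floor [213. 356.]
fl_front [212. 406.]
rim_front [213. 436.]
rimf15 [213. 454.]
fl_back [214. 200.]
fL [ 80. 355.]
fR [345. 357.]
```

View pics/z.png

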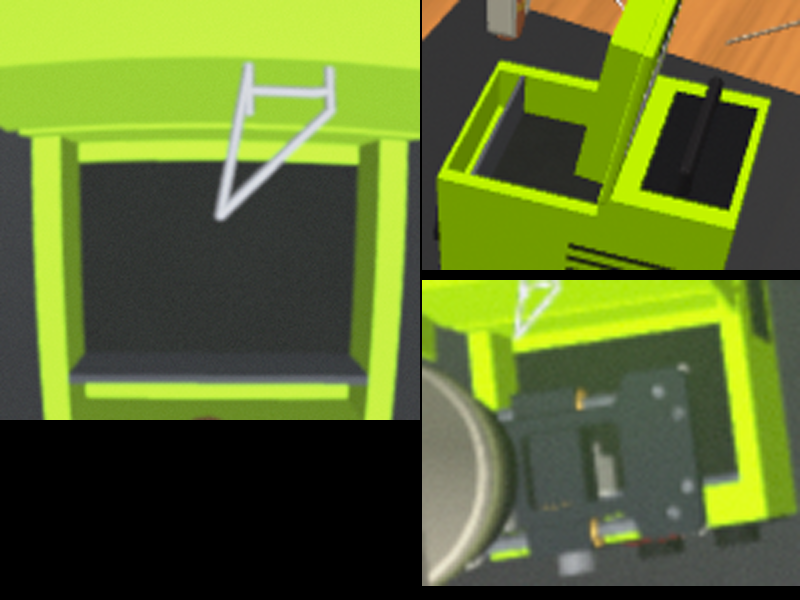

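The dark bar is a thin wall partway back from the front face, and it is the bay's front wall. The bay therefore lies further back than I assumed, so I'll measure it.

Run:
```python
from h import *
m=eyes.camera_model("wrist");R=cv2.Rodrigues(m["rvec"])[0];C=-R.T@m["tvec"]
def un(u,v,z):
    d=np.array([u/2+220-.25-m["cx"],v/2+20-.25-m["cy"]]);r=np.hypot(*d);th=r/m["fx"]
    w=R.T@np.array([*(np.sin(th)*d/r),np.cos(th)]);p=C+w*(z-C[2])/w[2]
    c,s=np.cos(.157),np.sin(.157);q=p[:2]-[.51985,.1545];return (np.array([c*q[0]+s*q[1],-s*q[0]+c*q[1]])*1000).round(1)
for n,u,v,z in [("div base",213,352,.09),("div baseL",82,353,.09),("div baseR",350,353,.09),("div top",213,380,.13),("divtop back edge",213,373,.13),("back floor",213,162,.09),("back floor TL",82,162,.09),("wire tip",220,215,.09),("wire tip2",220,215,.15),("wire tip3",220,215,.25),("wire top z.25",248,65,.25)]: print(n,un(u,v,z))
c,s=np.cos(.157),np.sin(.157)
f=lambda p:np.array([(p[0]-422)/2.7+300,p[1]/2.7+60])
for n,p in dict(divtopR=(520,80),divtopL=(478,172)).items():
    for z in(.13,.14): 
        q=toplane("scene",f(p),z)[0,:2]-[.51985,.1545];print(n,z,1000*np.array([c*q[0]+s*q[1],-s*q[0]+c*q[1]]).round(4))
```

```text
div base [-58.1  -3.4]
div baseL [-58.7  63.7]
div baseR [-58.4 -74. ]
div top [-60.7  -3. ]
divtop back edge [-57.4  -3. ]
back floor [36.6 -3.1]
back floor TL [37.8 60.9]
wire tip [10.6 -6.5]
wire tip2 [12.4 -5.2]
wire tip3 [15.4 -3.1]
wire top z.25 [50.7 -9.4]
divtopR 0.13 [-60.   56.3]
divtopR 0.14 [-56.3  43.8]
divtopL 0.13 [-56.1 -66.5]
divtopL 0.14 [-52.5 -76.9]
```

Run:
```python
from h import *
m=eyes.camera_model("wrist");R=cv2.Rodrigues(m["rvec"])[0];C=-R.T@m["tvec"]
mt=eyes.camera_model("top");Rt=cv2.Rodrigues(mt["rvec"])[0];Ct=-Rt.T@mt["tvec"]
c,s=np.cos(.157),np.sin(.157)
def go(w,t):
    d=np.array([w[0]/2+219.75-m["cx"],w[1]/2+19.75-m["cy"]]);r=np.hypot(*d);th=r/m["fx"]
    a=R.T@np.array([*(np.sin(th)*d/r),np.cos(th)])
    px=np.array([(t[0]-422)/3.6+160,(t[1]-280)/3.6+180])
    b=Rt.T@np.array([(px[0]-mt["cx"])/mt["fx"],(px[1]-mt["cy"])/mt["fy"],1]);b/=np.linalg.norm(b)
    l=np.linalg.lstsq(np.c_[a,-b],Ct-C,rcond=None)[0];p=C+a*l[0];q=Ct+b*l[1]
    g=(p+q)/2;e=g[:2]-[.51985,.1545];print((1000*np.array([c*e[0]+s*e[1],-s*e[0]+c*e[1],g[2]])).round(1),"gap",1000*np.linalg.norm(p-q).round(4))
go((220,215),(518,337));go((248,95),(521,285));go((332,105),(558,287))
```

```text
[ 14.7  -1.6 282.4] gap 3.8
[ 36.8  -6.9 288.6] gap 0.7
[ 35.5 -22.2 282.5] gap 2.8
```

The bay floor centre is at about welder x = −31 mm. The wire is the latch hook: at shut it drops to x ≈ −82 mm, in front of the thin wall, so it clears the bay. The wrist camera sits on the lid side, so I'll turn the gripper half round to keep it off the lid.

Emit:
arm_command(
  deltas=[
    [[0,0,0.3,0,0,7.1],[0,0,0.3,0,0,7.1],[0,0,0.3,0,0,7.1],[0,0,0.3,0,0,7.1],[0,0,0.3,0,0,7.1],[0,0,0,0,0,7.1],[0,0,0,0,0,7.1],[0,0,0,0,0,7.1],[0,0,0,0,0,7.1],[0,0,0,0,0,7.1],[0,0,0,0,0,7.1],[0,0,0,0,0,7.1]],
  ],
)

```text
t: 11.37
tool_pos: [0.4674, 0.145, 0.2432]
orientation: [-2.132, -2.307, 0.002]
force: [-0.0, 0.3, -1.2]
opening: 0.0257
gripper_force: 12.0
```

Emit:
arm_command(
  deltas=[
    [[0,0,0,0,0,7.1],[0,0,0,0,0,7.1],[0,0,0,0,0,7.1],[0,0,0,0,0,7.1],[0,0,0,0,0,7.1],[0,0,0,0,0,7.1],[0,0,0,0,0,7.1],[0,0,0,0,0,7.1],[0,0,0,0,0,7.1],[0,0,0,0,0,7.1],[0,0,0,0,0,7.1],[0,0,0,0,0,7.1]],
  ],
)

```text
t: 12.37
tool_pos: [0.4674, 0.145, 0.2432]
orientation: [-0.008, -3.141, 0.001]
force: [0.2, 0.3, -0.4]
opening: 0.0252
gripper_force: 12.0
```

Emit:
arm_command(
  deltas=[
    [[0,0,0,0,0,7.1],[0,0,0,0,0,2.5],[0,0,0,0,0,0],[0,0,0,0,0,0]],
  ],
)

```text
t: 12.7
tool_pos: [0.4675, 0.1455, 0.2434]
orientation: [0.243, -3.132, 0.0]
force: [-0.4, 0.6, -0.9]
opening: 0.0254
gripper_force: 12.0
```

Run:
```python
from h import *
from scipy.spatial.transform import Rotation as Q
s=monitor.read_state();T=Q.from_rotvec(s["orientation"]).as_matrix()
print(s["tool_pos"],s["force"],s["opening"],s["q"]);print(T.round(3),np.degrees(np.arctan2(T[1,0],T[0,0])))
c,si=np.cos(.157),np.sin(.157)
print("goal",[.51985+c*-.035,.1545+si*-.035])
```

```text
[0.46747195 0.1454808  0.24344455] [-0.36860124  0.63868642 -0.90935007] 0.0253568401859842 [ 1.97061557e-01 -1.80816013e-01  1.74922959e+00 -1.60271983e-04
  1.57387066e+00 -1.52851874e+00]
[[-0.988 -0.154 -0.001]
 [-0.154  0.988 -0.   ]
 [ 0.001 -0.    -1.   ]] -171.13156055681338
goal [np.float64(0.48528047218343173), np.float64(0.14902754657036632)]
```

Emit:
arm_command(
  deltas=[
    [[0.9,0.12,0,0,0,0],[0.9,0.13,0,0,0,0],[0,0,-2,0,0,0],[0,0,-2.5,0,0,0],[0,0,-2.5,0,0,0],[0,0,-2,0,0,0],[0,0,-2,0,0,0],[0,0,-1,0,0,0],[0,0,-1,0,0,0],[0,0,-0.7,0,0,0],[0,0,0,0,0,0]],
  ],
)

```text
t: 13.62
tool_pos: [0.4851, 0.1488, 0.1059]
orientation: [0.247, -3.13, 0.0]
force: [-0.1, 0.2, -0.3]
opening: 0.0257
gripper_force: 12.0
```

Emit:
arm_command(
  deltas=[
    [[0,0,-0.2,0,0,0],[0,0,-0.2,0,0,0],[0,0,0,0,0,0]],
  ],
)

```text
t: 13.87
tool_pos: [0.4861, 0.1492, 0.1035]
orientation: [-0.248, 3.131, 0.0]
force: [0.1, 0.4, -0.5]
opening: 0.0257
gripper_force: 12.0
```

Emit:
arm_command(
  deltas=[
    [[0,0,-0.15,0,0,0],[0,0,-0.1,0,0,0],[0,0,0,0,0,0],[0,0,0,0,0,0]],
  ],
)

```text
t: 14.2
tool_pos: [0.4856, 0.1491, 0.1005]
orientation: [-0.249, 3.132, 0.0]
force: [0.5, -0.2, -0.6]
opening: 0.0256
gripper_force: 12.0
```

Emit:
arm_command(
  deltas=[
    [[0,0,-0.07,0,0,0],[0,0,0,0,0,0],[0,0,0,0,0,0]],
  ],
)

```text
t: 14.45
tool_pos: [0.4856, 0.1491, 0.0997]
orientation: [0.249, -3.132, 0.0]
force: [-0.0, -0.4, -0.7]
opening: 0.0256
gripper_force: 12.0
```

Emit:
arm_command(
  deltas=[
    [[0,0,-0.07,0,0,0],[0,0,0,0,0,0],[0,0,0,0,0,0]],
  ],
)

```text
t: 14.7
tool_pos: [0.4856, 0.1491, 0.0991]
orientation: [-0.249, 3.132, 0.0]
force: [0.4, 0.7, 0.1]
opening: 0.0256
gripper_force: 12.0
```

Emit:
arm_command(
  deltas=[
    [[0,0,-0.05,0,0,0],[0,0,0,0,0,0],[0,0,0,0,0,0]],
  ],
)

```text
t: 14.95
tool_pos: [0.4858, 0.1491, 0.099]
orientation: [-0.249, 3.131, 0.0]
force: [-3.2, 0.4, 5.6]
opening: 0.0255
gripper_force: 12.0
```

Emit:
arm_command(
  deltas=[
    [[0,0,0,0,0,0],[0,0,0,0,0,0],[0,0,0,0,0,0],[0,0,0,0,0,0],[0,0,0,0,0,0]],
  ],
  gripper=0.1,
)

```text
t: 15.37
tool_pos: [0.4855, 0.1491, 0.0984]
orientation: [0.249, -3.132, 0.0]
force: [-0.6, -0.5, 0.9]
opening: 0.05
gripper_force: 0.0
```

Emit:
arm_command(
  deltas=[
    [[0,0,1,0,0,0],[0,0,2,0,0,0],[0,0,3,0,0,0],[0,0,3,0,0,0],[0,0,3,0,0,0],[-2,-0.3,2,0,0,0],[-3,-0.5,2,0,0,0],[-3,-0.5,0,0,0,0],[0,0,0,0,0,0]],
  ],
)

```text
t: 16.12
tool_pos: [0.4029, 0.1359, 0.261]
orientation: [-0.249, 3.129, 0.001]
force: [0.1, -0.9, -0.6]
opening: 0.0513
gripper_force: 0.0
```

Run:
```python
from h import *
s=monitor.read_state();print(s["tool_pos"],s["force"],s["opening"],s["q"])
t=eyes.read_camera("wrist");u=eyes.read_camera("scene")[40:160,290:450]
cv2.imwrite("pics/w3.png",np.r_[cv2.resize(t,(480,300)),cv2.resize(u,(400,300),interpolation=cv2.INTER_CUBIC).repeat(1,0) if 0 else cv2.copyMakeBorder(cv2.resize(u,(400,300),interpolation=cv2.INTER_CUBIC),0,0,0,80,0)])
```

```text
[0.40287222 0.13588018 0.26101632] [ 0.07855733 -0.88273365 -0.62454017] 0.051324802665192945 [ 2.04462292e-01 -3.75094637e-01  1.87647097e+00  1.33782849e-04
  1.63769023e+00 -1.52545509e+00]
```

View pics/w3.png

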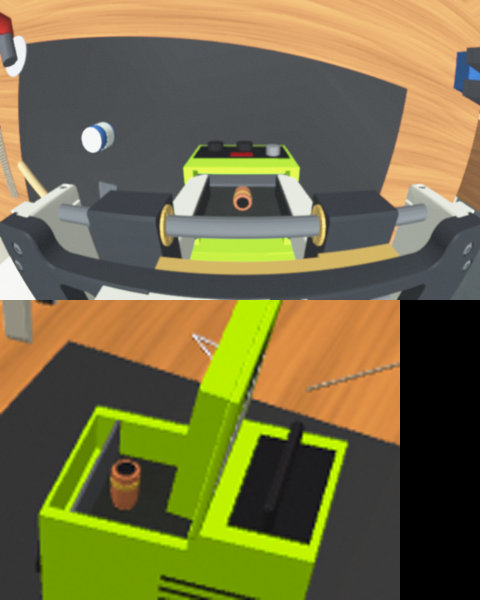

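The nozzle stands upright in the bay behind the thin wall (scene crop about (125,485)). Next I'll go over the lid, get behind it and swing it down.

Emit:
arm_command(
  deltas=[
    [[0,0,3,0,0,0],[0,0,4,0,0,0],[1,0.2,3,0,0,0],[3,0.5,0,0,0,0],[4,0.6,0,0,0,0],[4,0.6,0,0,0,0],[4,0.6,0,0,0,0],[4,0.6,0,0,0,0],[3.5,0.5,0,0,0,0],[0,0,0,0,0,0]],
  ],
  gripper=-1,
)

```text
t: 17.05
tool_pos: [0.6455, 0.1721, 0.3496]
orientation: [0.246, -3.122, 0.002]
force: [0.5, -0.1, -2.0]
opening: 0.0004
gripper_force: 0.0
```

```bash
cat > wf.py <<'E'
from h import *
c,si=np.cos(.157),np.sin(.157)
def W(x,z):return np.array([.51985+c*x,.1545+si*x,z])*100
E
python3 - <<'E'
from wf import *
s=monitor.read_state();p=s["tool_pos"]*100;print(p,s["force"],s["opening"])
q=p[:2]/100-[.51985,.1545];print("welder frame",c*q[0]+si*q[1],-si*q[0]+c*q[1])
P=[W(.12,.358),W(.12,.265)]+[W(.053-.115*np.cos(t)+.009*np.sin(t),.150+.115*np.sin(t)+.009*np.cos(t)) for t in np.linspace(1.7,0.05,23)]
for a in P: d=np.round(a-p,1);p=p+d;print(d,p.round(1))
E
```

```text
[64.54626368 17.20790292 34.95603168] [ 0.51693871 -0.09255726 -1.95516771] 0.00039125910252192983
welder frame 0.12681628454779414 -0.002277444785780996
[-0.7  0.1  0.8] [63.8 17.3 35.8]
[-0.   0.  -9.3] [63.8 17.3 26.5]
[-4.3 -0.7 -0.2] [59.5 16.6 26.3]
[-0.8 -0.1  0.2] [58.7 16.5 26.5]
[-0.9 -0.1  0.1] [57.8 16.4 26.6]
[-0.8 -0.2 -0. ] [57.  16.2 26.6]
[-0.9 -0.1 -0.1] [56.1 16.1 26.5]
[-0.8 -0.1 -0.1] [55.3 16.  26.4]
[-0.9 -0.2 -0.2] [54.4 15.8 26.2]
[-0.8 -0.1 -0.2] [53.6 15.7 26. ]
[-0.8 -0.1 -0.3] [52.8 15.6 25.7]
[-0.8 -0.1 -0.4] [52.  15.5 25.3]
[-0.7 -0.2 -0.4] [51.3 15.3 24.9]
[-0.7 -0.1 -0.5] [50.6 15.2 24.4]
[-0.7 -0.1 -0.5] [49.9 15.1 23.9]
[-0.6 -0.1 -0.6] [49.3 15.  23.3]
[-0.6 -0.1 -0.6] [48.7 14.9 22.7]
[-0.6 -0.1 -0.6] [48.1 14.8 22.1]
[-0.5 -0.  -0.8] [47.6 14.8 21.3]
[-0.4 -0.1 -0.7] [47.2 14.7 20.6]
[-0.4 -0.1 -0.8] [46.8 14.6 19.8]
[-0.3 -0.  -0.8] [46.5 14.6 19. ]
[-0.3 -0.1 -0.8] [46.2 14.5 18.2]
[-0.2  0.  -0.8] [46.  14.5 17.4]
[-0.1 -0.  -0.9] [45.9 14.5 16.5]
```

Emit:
arm_command(
  deltas=[
    [[0,0,0,0,0,0],[-0.3,0.1,-2,0,0,0],[-0.4,0,-3,0,0,0],[0,0,-3,0,0,0],[0,0,-1,0,0,0],[0,0,0,0,0,0],[0,0,0,0,0,0]],
  ],
)

```text
t: 17.63
tool_pos: [0.6333, 0.1731, 0.2698]
orientation: [-0.249, 3.131, 0.0]
force: [-0.4, -0.7, 0.7]
opening: 0.0003
gripper_force: 0.0
```

Emit:
arm_command(
  deltas=[
    [[-2,-0.3,-0.4,0,0,0],[-1,-0.2,-0.3,0,0,0],[-0.8,-0.2,0,0,0,0],[-0.8,-0.1,0.2,0,0,0],[-0.9,-0.1,0.1,0,0,0],[-0.8,-0.2,0,0,0,0],[-0.9,-0.1,-0.1,0,0,0],[0,0,0,0,0,0]],
  ],
)

```text
t: 18.3
tool_pos: [0.5609, 0.1611, 0.2651]
orientation: [-0.249, 3.13, 0.0]
force: [0.6, 0.1, 0.1]
opening: 0.0002
gripper_force: 0.4
```

Emit:
arm_command(
  deltas=[
    [[-0.8,-0.1,-0.1,0,0,0],[-0.9,-0.2,-0.2,0,0,0],[-0.8,-0.1,-0.2,0,0,0],[-0.8,-0.1,-0.3,0,0,0],[0,0,0,0,0,0]],
  ],
)

```text
t: 18.72
tool_pos: [0.5272, 0.1559, 0.255]
orientation: [0.249, -3.13, 0.0]
force: [0.6, 0.0, 1.6]
opening: 0.0007
gripper_force: 0.5
```

Emit:
arm_command(
  deltas=[
    [[-0.7,-0.1,-0.3,0,0,0],[-0.7,-0.2,-0.4,0,0,0],[-0.7,-0.1,-0.5,0,0,0],[-0.7,-0.1,-0.5,0,0,0],[-0.6,-0.1,-0.6,0,0,0],[-0.6,-0.1,-0.6,0,0,0],[-0.6,-0.1,-0.6,0,0,0],[0,0,0,0,0,0]],
  ],
)

```text
t: 19.38
tool_pos: [0.481, 0.1478, 0.2188]
orientation: [0.249, -3.129, 0.001]
force: [1.1, 0.6, 0.6]
opening: 0.0008
gripper_force: 0.7
```

Emit:
arm_command(
  deltas=[
    [[-0.5,0,-0.8,0,0,0],[-0.4,-0.1,-0.7,0,0,0],[-0.4,-0.1,-0.8,0,0,0],[-0.3,0,-0.8,0,0,0],[-0.3,-0.1,-0.8,0,0,0],[0,0,0,0,0,0]],
  ],
)

```text
t: 19.88
tool_pos: [0.4622, 0.1449, 0.1792]
orientation: [0.249, -3.129, 0.0]
force: [1.4, 0.9, 1.2]
opening: 0.0009
gripper_force: 1.1
```

Emit:
arm_command(
  deltas=[
    [[-0.2,0,-0.8,0,0,0],[-0.2,0,-0.6,0,0,0],[0,0,-0.2,0,0,0],[0,0,0,0,0,0]],
  ],
)

```text
t: 20.22
tool_pos: [0.4596, 0.1448, 0.1652]
orientation: [0.248, -3.132, 0.001]
force: [1.9, -1.4, 2.5]
opening: 0.0007
gripper_force: 1.2
```

Emit:
arm_command(
  deltas=[
    [[-0.2,0,-0.3,0,0,0],[-0.2,0,-0.3,0,0,0],[-0.2,0,-0.3,0,0,0],[0,0,-0.2,0,0,0],[0,0,-0.2,0,0,0],[0,0,0,0,0,0]],
  ],
)

```text
t: 20.72
tool_pos: [0.4532, 0.1452, 0.1519]
orientation: [0.249, -3.131, -0.0]
force: [1.6, 0.5, 2.3]
opening: 0.0001
gripper_force: 1.5
```

Emit:
arm_command(
  deltas=[
    [[0,0,-0.1,0,0,0],[0,0,0,0,0,0]],
  ],
)

```text
t: 20.88
tool_pos: [0.4532, 0.1451, 0.1512]
orientation: [0.249, -3.131, -0.0]
force: [0.8, 0.8, 3.0]
opening: 0.0005
gripper_force: 1.6
```

Emit:
arm_command(
  deltas=[
    [[0,0,-0.07,0,0,0],[0,0,0,0,0,0]],
  ],
)

```text
t: 21.05
tool_pos: [0.4532, 0.1451, 0.1506]
orientation: [0.249, -3.131, -0.0]
force: [-0.6, 0.7, 2.6]
opening: 0.0003
gripper_force: 1.6
```

Emit:
arm_command(
  deltas=[
    [[0,0,-0.07,0,0,0],[0,0,0,0,0,0]],
  ],
)

```text
t: 21.22
tool_pos: [0.4533, 0.1451, 0.1499]
orientation: [0.249, -3.131, -0.0]
force: [-1.3, 0.5, 3.6]
opening: 0.0009
gripper_force: 1.7
```

Emit:
arm_command(
  deltas=[
    [[0,0,-0.05,0,0,0],[0,0,0,0,0,0]],
  ],
)

```text
t: 21.38
tool_pos: [0.4533, 0.1451, 0.1495]
orientation: [0.249, -3.131, -0.0]
force: [-2.6, 0.0, 3.7]
opening: 0.0011
gripper_force: 2.2
```

Emit:
arm_command(
  deltas=[
    [[0,0,-0.05,0,0,0],[0,0,0,0,0,0]],
  ],
)

```text
t: 21.55
tool_pos: [0.4534, 0.1452, 0.1491]
orientation: [0.249, -3.131, -0.0]
force: [-4.3, 0.3, 5.6]
opening: 0.0004
gripper_force: 2.8
```

Emit:
arm_command(
  deltas=[
    [[0,0,-0.05,0,0,0],[0,0,0,0,0,0]],
  ],
)

```text
t: 21.72
tool_pos: [0.4533, 0.1451, 0.1487]
orientation: [0.249, -3.131, -0.0]
force: [-3.9, 0.6, 5.8]
opening: 0.0009
gripper_force: 3.5
```

Emit:
arm_command(
  deltas=[
    [[0,0,0.3,0,0,0],[0,0,0.5,0,0,0],[0,0,1,0,0,0],[0,0,1,0,0,0],[-1,0,2,0,0,0],[-2,-0.3,3,0,0,0],[-2,-0.3,1,0,0,0],[-2,-0.3,0,0,0,0],[-1,-0.2,0,0,0,0],[0,0,0,0,0,0],[0,0,0,0,0,0]],
  ],
)

```text
t: 22.63
tool_pos: [0.374, 0.1341, 0.2376]
orientation: [-0.249, 3.13, 0.0]
force: [1.4, 0.6, -0.0]
opening: 0.0003
gripper_force: 0.0
```

Emit:
arm_command(
  deltas=[
    [[0,0,0,0,0,0],[0,-3,0,0,0,0],[0,-4,0,0,0,0],[0,-4,0,0,0,0],[0,-4,0,0,0,0],[0,-3,0,0,0,0],[0,0,0,0,0,0],[0,0,0,0,0,0]],
  ],
)

```text
t: 23.3
tool_pos: [0.3738, -0.0474, 0.2364]
orientation: [0.242, -3.131, -0.001]
force: [0.3, 0.0, -0.4]
opening: 0.0004
gripper_force: 0.0
```

Run:
```python
from h import *
s=monitor.read_state();print(s["t"],s["tool_pos"],s["force"])
t=eyes.read_camera("top");u=eyes.read_camera("scene")
cv2.imwrite("pics/f.png",np.r_[cv2.resize(t[60:350],(600,290)),cv2.resize(u[40:],(600,300))])
```

```text
23.3 [ 0.37378708 -0.04736931  0.23640645] [ 0.32764017  0.04919503 -0.37777015]
```

View pics/f.png

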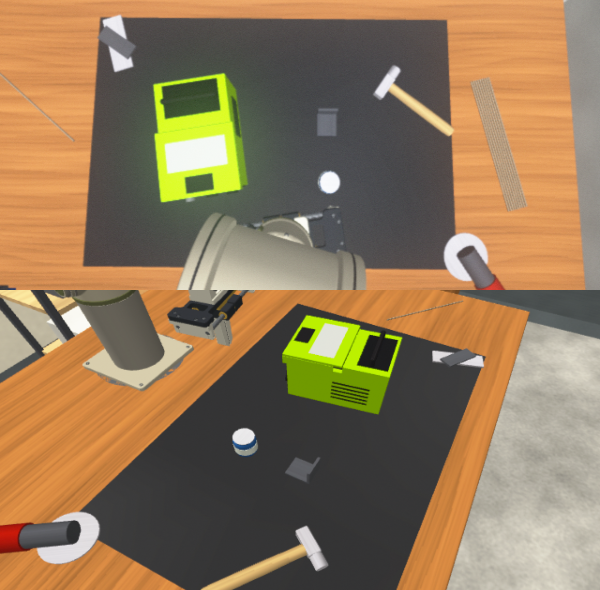

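The hatch is flat and latched, and the can, bracket and hammer are where they were. The arm is clear, so I'm handing in.

```bash
python3 -c "
from plant import ticket
print(ticket.close_job())"
```

```text
the job is handed in; nothing more can be done
None
```

The job is handed in: the hatch sprang open on the first press, the nozzle was seen standing upright in the bay before closing, and the hatch is pressed shut and lies flat; press force read at most about 7 N, the can, bracket and hammer look unmoved, and the moves took about 23 s.

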